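# Set a ratchet prop to its third notch and load it

### The arm

A 6-joint arm with a two-finger parallel gripper is mounted at the origin on a cart in front of the work surface, level with it; the furniture and walls round the work are solid. World frame = base frame: x ahead of the robot, y to its left, z up, the work surface at z = 0. Lengths are in m, angles in rad, forces in N, time in s.
With the tool pointing down it reaches from about 0.275 to 0.975 m from the base axis. Payload 8.4 kg.
Tool frame: the origin (TCP) lies midway between the tips of the shut fingers; the grasp point (between the pads) lies r.grip_point_offset behind it (r.grip_point_offset is the distance from the TCP to the grasp point, in m); z points along the fingers, y is the line along which they close (so a half turn about z gives the same grasp; the last joint's range is limited). The gripper opens to 92 mm and grips with 3 to 60 N. Pads are 20 mm wide; open, the fingers measure 128 mm over their backs; the gripper's body (75 mm by 189 mm) begins 69 mm behind the grasp point.
Start: joints at [1.292, 0.353, 1.633, -0, 1.155, -0.002], TCP at [0.171, 0.601, 0.215] pointing down, gripper open.
Joint ranges: [-2.63, 2.63], [-0.92, 2.1], [0.06, 2.66], [-1.3, 4.44], [0, 2.69], [-3.02, 3.02]. Speed limits (rad/s): [2.22, 2.22, 2.79, 3.14, 3.14, 3.14].

### API

Orientations are given as a unit quaternion [w, x, y, z].
In Python, from workcell import r gives the robot as it stands.
- The arm moves only by the tool carry_out, never from a script. Its arguments are lists of equal length, an entry for each row: "hand": the finger opening in mm, from 0 to 91.9; "dp": the shift along the tool's x, y, z in mm, a list of three; "twist": the turn about the tool's z in rad. A call has 1 to 5 rows; each row is the pose to reach, as a shift and turn from the pose commanded when the call began, along the tool's axes at that moment; what a row does not reach only later rows make up. A row lasts 1/8 s, in which the tool goes at most 62.5 mm and 10.7 degrees, less where a joint would pass 70% of its speed; a pose out of reach is approached as far as the arm can. A call with a gripper value outside its range is refused whole. The fingers move at their own pace and stop on an object; "squeeze" is the grip in N (left out, the last holds). Time passes only in rows, so rows that repeat a pose let the fingers close. It gives the time, the measured TCP pose, the force, the opening and the grip force at its end, in the units of the state.
- r.observe(): the state, without advancing time (a new reading comes with each control period).
- r.grab_frame(name): name is "scene" or "top"; returns the picture (384x512x3 uint8, blue, green, red); there is no depth.
- r.get_calibration(name): a dict with "camera_matrix" (3x3 intrinsics, pixels), "view" (4x4, takes a point from world to camera coordinates). Camera axes: x right, y up, looking along -z (the intrinsics and any distortion apply to the point x, -y, -z); pixel columns grow to the right and rows downward; lengths in m; the calibration is good to about 2 mm. A picture is of the moment at which its call begins. get_calibration takes no time and is no camera call.
- r.sign_off(): hands the job in; it is judged then, once.
The state is a dict: "t": time; "joint_pos": joint angles; "dq": joint speeds; "effort": joint torques, N m; "ee_pos": TCP position; "orientation": TCP orientation; "force": force on the tool from outside, world axes, zero at the start; "torque": the same for the moment, N m; "opening": opening from 0.0 (shut) to 1.0 (fully open); "grip_force": force on a finger pad.
Only numpy, scipy, OpenCV 4.12 (cv2) and the standard library are available. Lean on these libraries where they do the work, as an engineer would, in place of code of your own. Each camera call takes 0.05 s, during which the arm holds its last target. There are 200 camera calls.

### The job

Raise the column of the ratchet prop slowly by exactly three clicks of its pawl, then press it gently back down until the third notch bears on the pawl. Then set the transformer upright on the middle of the raised head plate and leave it there. Do not force the pawl, and leave the other loose parts where they are.

Things in the scene. Friction and masses are not known exactly. Their poses are not given: they have to be found in the camera images.
- prop: Ratchet prop screwed to the worktop: dark steel base plate 112 mm (its x) by 84 mm (its y), 10 mm thick; in its middle a grey sleeve 27 mm square, 62 mm high, out of which rises a square steel column with saw teeth on its -x face, carrying the head plate. Origin: centre of the underside of the base, on the column axis; z up. The pawl sits on the -x side.
- plate_top (a point): Centre of the top face of the head plate, on the column axis: flat aluminium with a thin rubber pad, 70 mm along the prop's x, 46 mm along its y, 14 mm thick. Can be gripped across the 46 mm from above (free space beside the plate and below it beside the sleeve). Starts 106 to 112 mm above the worktop; keeps the prop's yaw.
- column: The 18 mm toothed column with its head plate, 0.3 to 0.4 kg; slides straight up over 75 mm, cannot turn; origin at the prop's origin when fully lowered. A friction screw holds it (7 N) wherever it is left: away from the teeth it takes 9 to 12 N to raise, 1 to 4 N to push down. It starts below the first of four notches (flat tooth undersides), unequally spaced 12 to 20 mm apart.
- pawl: Brass pawl, 30 mm tall, 14 mm wide, hinged at its lower end (origin) on the -x side of the sleeve and sprung against the teeth. Rubber-mounted: it yields about 0.1 mm per N when a notch is pressed down on it. It must never bear more than 25 N. A notch once passed cannot be undone.
- tip (a point): Top of the pawl tip, 72 mm above the worktop. The first click comes 14 to 24 mm up from the start. The pull rises by 4 to 10 N over the 6 to 9 mm in which a tooth wedges the pawl aside and falls back within 1 mm at the click. Raise 1.5 mm more so that the pawl is fully in; the notch is then 1 to 4 mm above the tip and bears when pressed down on it.
- transformer: Small transformer with yellow winding and grey core, 33 mm (its x) by 58 mm (its y), 34 mm high, 0.17 to 0.28 kg, standing on the worktop to the right of the prop. Origin: centre of the underside; z up. Can be gripped across the 33 mm from above.
- heatsink: Bystander: silvery finned heat sink 40 x 40 x 20 mm, origin in its underside.
- relay: Bystander: dark blue relay 12 x 28 x 17 mm, origin in its underside.
- flux_bottle: Bystander: small bottle with black cap, 30 mm across, 74 mm high, origin in its underside.
- flux_tin: Bystander: flat white round tin, 49 mm across, 18 mm high, origin in its underside.
Not all that is in view belongs to the job. What is shaped like the transformer but blue is not meant.

How it is judged:
By the outcome, as a careful person would: the job done as asked, in the order asked, and still so for the second after the job is handed in, with the robot touching nothing.
It also fails if it takes over 72 s, if anything falls off the work surface, if the arm or the gripper's body presses on something with over 40 N, if the wrist force passes 120 N, or if a joint passes its speed limit or range.

## Working session

There is one attempt and no reset: what is moved stays moved. The work goes in short steps, Python scripts to look and compute and a tool call to move; the robot and the scene stay as the last step left them, time stands still between calls to the robot, and variables do not carry over. Pictures are saved under pics/ and viewed, at most 10 in all, crops included, and the job is handed in when it is done.

Besides the shell and the picture viewer there is one more tool, called as name([rows], argument=value, ...), one row to a line, values as JSON. carry_out: Moves the arm, as the interface text tells. Its arguments: {"type":"object","properties":{"hand":{"type":"array"},"dp":{"type":"array"},"twist":{"type":"array"},"squeeze":{"type":"number"}},"required":["hand","dp","twist"]}

```bash
mkdir -p pics; cat > h.py <<'E'
import numpy as np, cv2
from workcell import r
def px(name,P):
    c=r.get_calibration(name);K=np.array(c["camera_matrix"]);V=np.array(c["view"])
    p=V@np.r_[P,1];q=K@np.array([p[0],-p[1],-p[2]]);return q[:2]/q[2]
def ray(name,uv):
    c=r.get_calibration(name);K=np.array(c["camera_matrix"]);V=np.array(c["view"])
    d=np.linalg.inv(K)@np.array([uv[0],uv[1],1.]);d=np.array([d[0],-d[1],-d[2]])
    R=V[:3,:3];return -R.T@V[:3,3],R.T@d
def at(name,uv,z):
    o,d=ray(name,uv);return o+d*(z-o[2])/d[2]
E
python3 - <<'E'
from h import *
o=r.observe();print({k:np.round(v,3) for k,v in o.items()},r.grip_point_offset)
for n in("scene","top"):
    cv2.imwrite(f"pics/{n}0.png",r.grab_frame(n));c=r.get_calibration(n);print(c.keys(),np.round(ray(n,(256,192)),3))
E
```

```text
{'t': np.float64(0.0), 'joint_pos': array([ 1.292,  0.354,  1.634, -0.   ,  1.155, -0.002]), 'dq': array([ 0.   ,  0.001, -0.001,  0.   , -0.001,  0.001]), 'effort': array([-1.0000e-03, -5.9384e+01, -3.3422e+01,  7.0000e-02,  2.4000e-02,
       -0.0000e+00]), 'ee_pos': array([0.171, 0.601, 0.214]), 'orientation': array([-0.   ,  0.138,  0.99 , -0.001]), 'force': array([ 0.112,  0.155, -0.332]), 'torque': array([-0.   ,  0.045, -0.013]), 'grip_force': np.float64(0.0), 'opening': np.float64(1.001)} 0.0187
dict_keys(['camera_matrix', 'view']) [[ 0.097 -0.53   0.844]
 [ 0.426  0.575 -0.698]]
dict_keys(['camera_matrix', 'view']) [[ 0.324  0.086  1.01 ]
 [ 0.198 -0.003 -0.98 ]]
```

View pics/scene0.png

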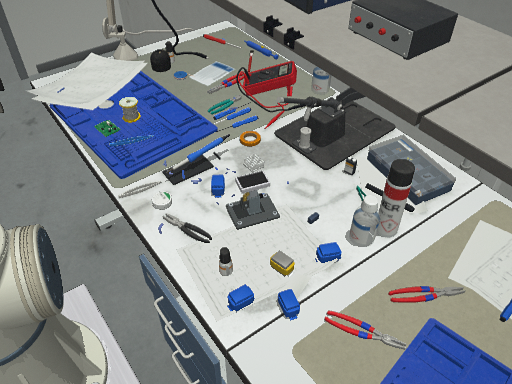

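View pics/top0.png

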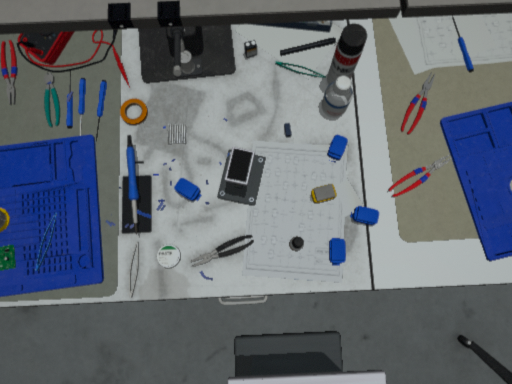

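The scene view shows the prop at about (252,205) and the yellow transformer at (282,262), with blue decoys around it. In the top view the head plate is at (239,166), the base at (242,176), the transformer at (323,194) and the flux bottle at (297,243). Next I enlarge both views.

```bash
python3 - <<'E'
from h import *
a=cv2.imread("pics/top0.png")[130:220,200:360];b=cv2.imread("pics/scene0.png")[160:290,210:310]
cv2.imwrite("pics/c1.png",cv2.resize(a,None,fx=5,fy=5,interpolation=cv2.INTER_CUBIC))
cv2.imwrite("pics/c2.png",cv2.resize(b,None,fx=4.5,fy=4.5,interpolation=cv2.INTER_CUBIC))
E
```

```text
(no output)
```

View pics/c1.png

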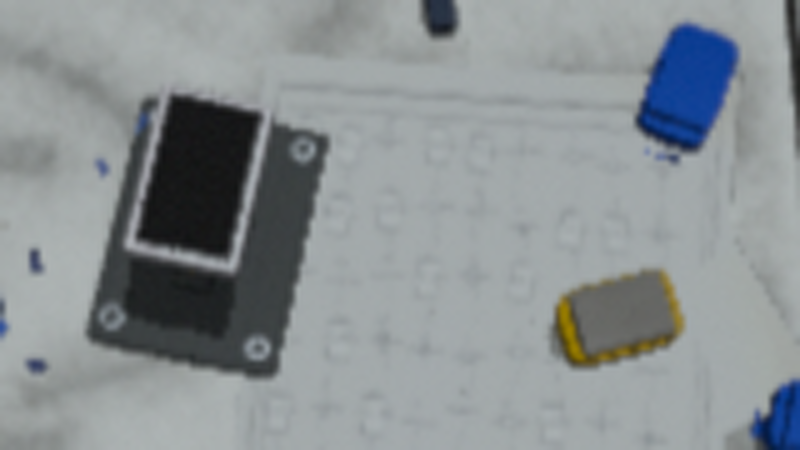

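View pics/c2.png

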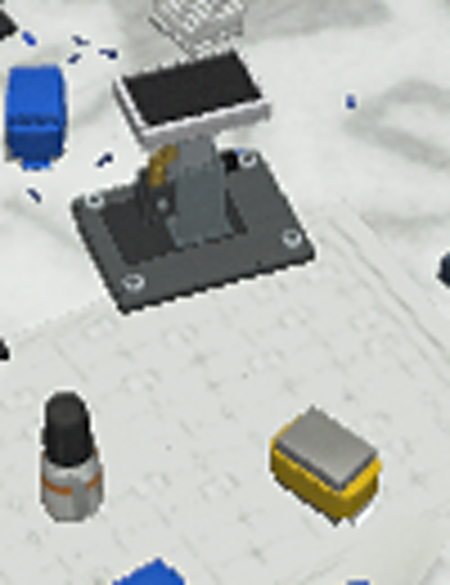

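In crop c1 the plate corners are (165,92), (270,105), (235,272) and (128,245). The base corners are (328,135), (277,375) and (90,340), and the transformer is around (620,315). Crop c2 shows the pawl on the plate's near-left side, with free space beside the plate's long edges.

```bash
cat > m.py <<'E'
from h import *
def c1(p): return (np.array(p)+.5)/5-.5+[200,130]
def c2(p): return (np.array(p)+.5)/4.5-.5+[210,160]
def tri(u,v):
    o1,d1=ray("top",u);o2,d2=ray("scene",v)
    s=np.linalg.lstsq(np.c_[d1,-d2],o2-o1,rcond=None)[0];p,q=o1+s[0]*d1,o2+s[1]*d2
    return (p+q)/2,np.linalg.norm(p-q)
T=[(165,92),(270,105),(235,272),(128,245)];S=[(235,50),(270,97),(138,133),(115,82)]
E
python3 - <<'E'
from m import *
np.set_printoptions(precision=4,suppress=True)
P=[]
for t,s in zip(T,S): p,e=tri(c1(t),c2(s));P.append(p);print("plate tri",p,e)
print("mean",np.mean(P,0))
Q=np.array([at("top",c1(t),.109) for t in T]);print("plate top@.109",Q,Q.mean(0),[np.linalg.norm(Q[i]-Q[i-1]) for i in range(4)])
B=np.array([at("top",c1(t),.01) for t in [(328,135),(277,375),(90,340)]]);print("base",B,"centre",(B[0]+B[2])/2,np.linalg.norm(B[0]-B[1]),np.linalg.norm(B[1]-B[2]))
e=B[0]-B[1];print("yaw base x",np.degrees(np.arctan2(e[1],e[0])))
e=Q[0]-Q[3]+Q[1]-Q[2];print("yaw plate",np.degrees(np.arctan2(e[1],e[0])))
im=cv2.imread("pics/top0.png");hsv=cv2.cvtColor(im,cv2.COLOR_BGR2HSV)
y=cv2.inRange(hsv,(18,110,60),(35,255,255));y[:180]=0;y[210:]=0;y[:,:305]=0;y[:,345:]=0
c=np.argwhere(y>0)[:,::-1].astype(np.float32);h=cv2.convexHull(c)
W=np.array([at("top",p[0],.028)[:2] for p in h]).astype(np.float32)
print("xfm hull@.028",cv2.minAreaRect(W*1000),len(c))
W=np.array([at("top",c1(p),.034)[:2] for p in [(568,292),(660,270),(682,330),(588,352)]]).astype(np.float32)
print("core@.034",cv2.minAreaRect(W*1000),W)
E
```

```text
plate tri [0.598  0.1259 0.1089] 0.001042557124129274
plate tri [0.5897 0.0847 0.1114] 0.00030831382232741027
plate tri [0.5217 0.1015 0.1119] 0.001988534829819379
plate tri [0.5356 0.1428 0.1077] 0.0012496357626040136
mean [0.5612 0.1137 0.11  ]
plate top@.109 [[0.5974 0.1261 0.109 ]
 [0.5903 0.0847 0.109 ]
 [0.5233 0.1012 0.109 ]
 [0.5359 0.1425 0.109 ]] [0.5617 0.1136 0.109 ] [np.float64(0.0636748532536895), np.float64(0.041931703652954594), np.float64(0.06894680451192077), np.float64(0.0432075819910899)]
base [[0.6047 0.0598 0.01  ]
 [0.4992 0.0866 0.01  ]
 [0.518  0.1662 0.01  ]] centre [0.5614 0.113  0.01  ] 0.10883247923679083 0.08180388712226327
yaw base x -14.250039533489165
yaw plate -14.346498768102373
xfm hull@.028 ((512.4563598632812, -58.79562759399414), (28.485408782958984, 50.93751907348633), 11.726903915405273) 86
core@.034 ((515.9052124023438, -60.65009689331055), (27.035259246826172, 42.246891021728516), 11.144911766052246) [[ 0.5251 -0.0373]
 [ 0.5329 -0.0767]
 [ 0.5067 -0.084 ]
 [ 0.4991 -0.0439]]
```

```bash
cat >> m.py <<'E'
from scipy.spatial.transform import Rotation as Ro
np.set_printoptions(precision=4,suppress=True)
def go(p,yawy):
    o=r.observe();q=o["orientation"];R=Ro.from_quat([q[1],q[2],q[3],q[0]]).as_matrix()
    d=R.T@(np.array(p)-o["ee_pos"])*1000
    y=np.degrees(np.arctan2(R[1,1],R[0,1]));tw=-((yawy-y+90)%180-90)
    print("t",round(float(o["t"]),2),"ee",o["ee_pos"],"yawy",round(y,2),"dp",d.round(1),"twist",np.radians(tw).round(4),"F",o["force"].round(1),"tilt",R[2].round(3))
E
python3 - <<'E'
from m import *
go([.5615,.1133,.215],75.75)
C=[(312,405),(380,452),(345,490),(275,440)]
W=np.array([at("scene",c2(p),.034)[:2] for p in C]).astype(np.float32)
print("scene core",cv2.minAreaRect(W*1000))
for k in [(187,189),(338,148),(297,243),(337,250),(288,130)]: print(at("top",k,.03))
E
```

```text
t 0.1 ee [0.1707 0.6008 0.214 ] yawy 74.14 dp [-509.2 -362.1   -0.6] twist -0.0281 F [ 1.2 -0.3 -0.4] tilt [ 0.    -0.001 -1.   ]
scene core ((516.4635620117188, -60.55579376220703), (28.338594436645508, 43.91001510620117), 11.827869415283203)
[0.5354 0.2288 0.03  ]
[ 0.6114 -0.0971  0.03  ]
[0.4117 0.0034 0.03  ]
[ 0.3937 -0.0779  0.03  ]
[0.6567 0.0081 0.03  ]
```

carry_out([
  [-50,-36,0],
  [-100,-71,0],
  [-150,-107,0],
  [-200,-142,0],
  [-250,-178,0],
], hand=[91,91,91,91,91], twist=[0,0,0,0,0])

```text
t: 0.72
ee_pos: [0.3635, 0.36, 0.2145]
orientation: [0.0, 0.138, 0.99, -0.0]
force: [-0.5, 1.0, -0.3]
opening: 0.99
grip_force: 0.0
```

carry_out([
  [-50,-36,0],
  [-100,-71,0],
  [-150,-107,0],
  [-200,-142,0],
  [-250,-178,0],
], hand=[91,91,91,91,91], twist=[0,0,0,0,0])

```text
t: 1.35
ee_pos: [0.5554, 0.1203, 0.2144]
orientation: [-0.0, 0.138, 0.99, 0.0]
force: [0.9, 1.0, -0.0]
opening: 0.99
grip_force: 0.0
```

```bash
python3 -c "
from m import *
go([.5615,.1133,.215],75.75)"
```

```text
t 1.35 ee [0.5554 0.1203 0.2144] yawy 74.13 dp [-7.8 -5.1 -0.6] twist -0.0282 F [ 0.9  1.  -0. ] tilt [ 0.  0. -1.]
```

carry_out([
  [-8,-5,0],
  [-8,-5,30],
  [-8,-5,60],
  [-8,-5,80],
  [-8,-5,80],
], hand=[91,91,91,91,91], twist=[-0.028,-0.028,-0.028,-0.028,-0.028])

```text
t: 1.98
ee_pos: [0.5594, 0.1148, 0.1329]
orientation: [-0.002, 0.124, 0.992, -0.001]
force: [0.6, -0.1, 0.5]
opening: 0.993
grip_force: 0.0
```

```bash
python3 -c "
from m import *
go([.5615,.1133,.085],75.75)
for n in('top','scene'):
  im=r.grab_frame(n); u=px(n,[.5615,.1133,.1]).astype(int); print(u); cv2.imwrite(f'pics/{n}1.png',im)
  a=im[u[1]-45:u[1]+45,u[0]-60:u[0]+60]; cv2.imwrite(f'pics/d_{n}.png',cv2.resize(a,None,fx=3.2,fy=3.2,interpolation=2))
cv2.imwrite('pics/d.png',np.hstack([cv2.imread('pics/d_top.png'),cv2.imread('pics/d_scene.png')]))"
```

```text
t 1.98 ee [0.5594 0.1148 0.1329] yawy 75.74 dp [-2.6 -0.9 47.9] twist -0.0001 F [ 0.6 -0.1  0.5] tilt [ 0.003 -0.002 -1.   ]
[239 166]
[252 182]
```

View pics/d.png

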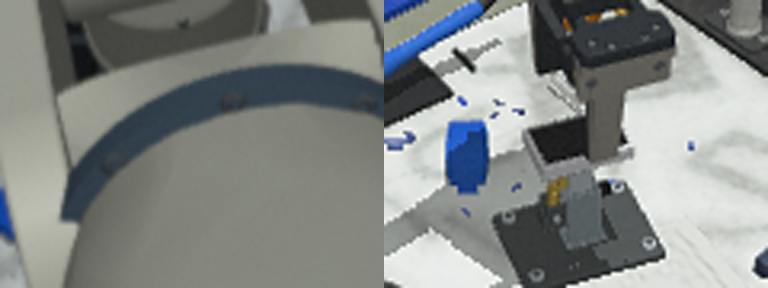

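The top view is blocked by the arm. In the scene half the near finger stands just outside the plate's -y edge, about (610,110), centred along its length, and the pawl at (555,190) is clear.

carry_out([
  [-2,-1,12],
  [-2,-1,24],
  [-2,-1,36],
  [-2,-1,46],
  [-2,-1,46],
], hand=[91,91,91,91,91], twist=[0,0,0,0,0])

```text
t: 2.7
ee_pos: [0.5618, 0.1135, 0.0875]
orientation: [-0.001, 0.124, 0.992, -0.0]
force: [-0.1, -0.8, 0.7]
opening: 0.986
grip_force: 0.0
```

carry_out([
  [0,0,0],
  [0,0,0],
  [0,0,0],
  [0,0,0],
  [0,0,0],
], hand=[70,60,54,50,50], twist=[0,0,0,0,0], squeeze=10)

```text
t: 3.32
ee_pos: [0.5625, 0.1137, 0.0887]
orientation: [0.0, 0.124, 0.992, 0.0]
force: [-0.5, -0.2, 1.1]
opening: 0.543
grip_force: 0.0
```

carry_out([
  [0,0,0],
  [0,0,0],
  [0,0,0],
  [0,0,0],
  [0,0,0],
], hand=[47,46,45,44,43], twist=[0,0,0,0,0], squeeze=10)

```text
t: 3.95
ee_pos: [0.5627, 0.1144, 0.0887]
orientation: [0.0, 0.124, 0.992, 0.001]
force: [0.7, 4.7, -1.3]
opening: 0.498
grip_force: 10.0
```

```bash
python3 -c "
from m import *
go([.5615,.1133,.085],75.75);print(r.observe()['torque'],r.observe()['opening']*92)"
```

```text
t 3.95 ee [0.5627 0.1144 0.0887] yawy 75.72 dp [ 0.9 -1.4  3.7] twist -0.0005 F [ 0.7  4.7 -1.3] tilt [-0.     0.001 -1.   ]
[ 0.8513 -0.0849 -0.1163] 45.816636822790436
```

carry_out([
  [0,0,0],
  [0,0,0],
  [0,1,1.5],
  [0,1,3.5],
  [0,1,3.5],
], hand=[50,52,52,52,52], twist=[0,0,0,0,0])

```text
t: 4.58
ee_pos: [0.5625, 0.1146, 0.0848]
orientation: [-0.0, 0.124, 0.992, -0.0]
force: [-0.2, 1.1, 0.8]
opening: 0.569
grip_force: 0.0
```

carry_out([
  [0,0,0],
  [0,0,0],
  [0,0,0],
  [0,0,0],
  [0,0,0],
], hand=[47,45,43,42,42], twist=[0,0,0,0,0], squeeze=50)

```text
t: 5.2
ee_pos: [0.5627, 0.1145, 0.0851]
orientation: [-0.0, 0.124, 0.992, -0.0]
force: [0.1, -1.5, -1.5]
opening: 0.496
grip_force: 50.0
```

```bash
python3 -c "
from m import *
go([.5615,.1133,.085],75.75);print(r.observe()['torque'],r.observe()['opening']*92)"
```

```text
t 5.2 ee [0.5627 0.1145 0.0851] yawy 75.74 dp [ 0.9 -1.5  0.1] twist -0.0001 F [ 0.1 -1.5 -1.5] tilt [ 0. -0. -1.]
[-0.2097  0.0006 -0.1977] 45.638320950241074
```

carry_out([
  [0,0,-0.4],
  [0,0,-0.8],
  [0,0,-1.2],
  [0,0,-1.6],
  [0,0,-2],
], hand=[42,42,42,42,42], twist=[0,0,0,0,0])

```text
t: 5.82
ee_pos: [0.5626, 0.1145, 0.087]
orientation: [-0.0, 0.124, 0.992, -0.0]
force: [3.6, -1.3, -11.3]
opening: 0.493
grip_force: 50.0
```

carry_out([
  [0,0,-0.4],
  [0,0,-0.8],
  [0,0,-1.2],
  [0,0,-1.6],
  [0,0,-2],
], hand=[42,42,42,42,42], twist=[0,0,0,0,0])

```text
t: 6.45
ee_pos: [0.5627, 0.1146, 0.0891]
orientation: [-0.0, 0.124, 0.992, -0.0]
force: [3.7, -3.5, -10.3]
opening: 0.494
grip_force: 50.0
```

carry_out([
  [0,0,-0.4],
  [0,0,-0.8],
  [0,0,-1.2],
  [0,0,-1.6],
  [0,0,-2],
], hand=[42,42,42,42,42], twist=[0,0,0,0,0])

```text
t: 7.08
ee_pos: [0.5626, 0.1146, 0.0911]
orientation: [-0.0, 0.124, 0.992, -0.0]
force: [2.8, -3.8, -11.4]
opening: 0.491
grip_force: 50.0
```

carry_out([
  [0,0,-0.4],
  [0,0,-0.8],
  [0,0,-1.2],
  [0,0,-1.6],
  [0,0,-2],
], hand=[42,42,42,42,42], twist=[0,0,0,0,0])

```text
t: 7.7
ee_pos: [0.5626, 0.1146, 0.0931]
orientation: [-0.0, 0.124, 0.992, -0.0]
force: [2.4, -3.7, -11.4]
opening: 0.494
grip_force: 50.0
```

carry_out([
  [0,0,-0.4],
  [0,0,-0.8],
  [0,0,-1.2],
  [0,0,-1.6],
  [0,0,-2],
], hand=[42,42,42,42,42], twist=[0,0,0,0,0])

```text
t: 8.32
ee_pos: [0.5627, 0.1146, 0.0946]
orientation: [-0.0, 0.124, 0.992, -0.0]
force: [3.9, -4.4, -18.9]
opening: 0.497
grip_force: 50.0
```

carry_out([
  [0,0,-0.4],
  [0,0,-0.8],
  [0,0,-1.2],
  [0,0,-1.6],
  [0,0,-2],
], hand=[42,42,42,42,42], twist=[0,0,0,0,0])

```text
t: 8.95
ee_pos: [0.5626, 0.1146, 0.0962]
orientation: [-0.0, 0.124, 0.992, -0.0]
force: [5.1, -3.0, -20.6]
opening: 0.492
grip_force: 50.0
```

carry_out([
  [0,0,-0.4],
  [0,0,-0.8],
  [0,0,-1.2],
  [0,0,-1.6],
  [0,0,-2],
], hand=[42,42,42,42,42], twist=[0,0,0,0,0])

```text
t: 9.57
ee_pos: [0.5626, 0.1146, 0.0981]
orientation: [-0.0, 0.124, 0.992, -0.0]
force: [5.7, -3.6, -22.3]
opening: 0.497
grip_force: 50.0
```

carry_out([
  [0,0,-0.4],
  [0,0,-0.8],
  [0,0,-1.2],
  [0,0,-1.6],
  [0,0,-2],
], hand=[42,42,42,42,42], twist=[0,0,0,0,0])

```text
t: 10.2
ee_pos: [0.5626, 0.1146, 0.1]
orientation: [-0.0, 0.124, 0.992, -0.0]
force: [5.9, -4.5, -23.5]
opening: 0.493
grip_force: 50.0
```

carry_out([
  [0,0,-0.4],
  [0,0,-0.8],
  [0,0,-1.2],
  [0,0,-1.6],
  [0,0,-2],
], hand=[42,42,42,42,42], twist=[0,0,0,0,0])

```text
t: 10.82
ee_pos: [0.5627, 0.1145, 0.1029]
orientation: [-0.0, 0.124, 0.992, -0.0]
force: [2.2, -5.4, -11.0]
opening: 0.5
grip_force: 50.0
```

First click at z ≈ 0.101–0.103, seen as a drop from 23.5 N to 11 N.

carry_out([
  [0,0,-0.4],
  [0,0,-0.8],
  [0,0,-1.2],
  [0,0,-1.6],
  [0,0,-2],
], hand=[42,42,42,42,42], twist=[0,0,0,0,0])

```text
t: 11.45
ee_pos: [0.5627, 0.1146, 0.1052]
orientation: [-0.0, 0.124, 0.992, -0.0]
force: [2.1, -5.2, -10.4]
opening: 0.494
grip_force: 50.0
```

carry_out([
  [0,0,-0.4],
  [0,0,-0.8],
  [0,0,-1.2],
  [0,0,-1.6],
  [0,0,-2],
], hand=[42,42,42,42,42], twist=[0,0,0,0,0])

```text
t: 12.08
ee_pos: [0.5627, 0.1146, 0.1072]
orientation: [-0.0, 0.124, 0.992, -0.0]
force: [2.7, -4.8, -11.0]
opening: 0.496
grip_force: 50.0
```

carry_out([
  [0,0,-0.4],
  [0,0,-0.8],
  [0,0,-1.2],
  [0,0,-1.6],
  [0,0,-2],
], hand=[42,42,42,42,42], twist=[0,0,0,0,0])

```text
t: 12.7
ee_pos: [0.5627, 0.1146, 0.1091]
orientation: [-0.0, 0.124, 0.992, -0.0]
force: [2.0, -4.9, -10.6]
opening: 0.496
grip_force: 50.0
```

carry_out([
  [0,0,-0.4],
  [0,0,-0.8],
  [0,0,-1.2],
  [0,0,-1.6],
  [0,0,-2],
], hand=[42,42,42,42,42], twist=[0,0,0,0,0])

```text
t: 13.32
ee_pos: [0.5627, 0.1146, 0.1106]
orientation: [-0.0, 0.124, 0.992, -0.0]
force: [5.3, -4.2, -18.1]
opening: 0.498
grip_force: 50.0
```

carry_out([
  [0,0,-0.4],
  [0,0,-0.8],
  [0,0,-1.2],
  [0,0,-1.6],
  [0,0,-2],
], hand=[42,42,42,42,42], twist=[0,0,0,0,0])

```text
t: 13.95
ee_pos: [0.5626, 0.1146, 0.1123]
orientation: [-0.0, 0.124, 0.992, -0.0]
force: [5.3, -3.7, -20.7]
opening: 0.498
grip_force: 50.0
```

carry_out([
  [0,0,-0.4],
  [0,0,-0.8],
  [0,0,-1.2],
  [0,0,-1.6],
  [0,0,-2],
], hand=[42,42,42,42,42], twist=[0,0,0,0,0])

```text
t: 14.58
ee_pos: [0.5626, 0.1146, 0.1141]
orientation: [-0.0, 0.124, 0.992, -0.0]
force: [5.9, -3.2, -22.3]
opening: 0.496
grip_force: 50.0
```

carry_out([
  [0,0,-0.4],
  [0,0,-0.8],
  [0,0,-1.2],
  [0,0,-1.6],
  [0,0,-2],
], hand=[42,42,42,42,42], twist=[0,0,0,0,0])

```text
t: 15.2
ee_pos: [0.5626, 0.1146, 0.116]
orientation: [-0.0, 0.124, 0.992, -0.0]
force: [6.1, -3.6, -22.3]
opening: 0.493
grip_force: 50.0
```

carry_out([
  [0,0,-0.4],
  [0,0,-0.8],
  [0,0,-1.2],
  [0,0,-1.6],
  [0,0,-2],
], hand=[42,42,42,42,42], twist=[0,0,0,0,0])

```text
t: 15.82
ee_pos: [0.5627, 0.1146, 0.119]
orientation: [-0.0, 0.124, 0.992, -0.0]
force: [2.0, -4.5, -10.6]
opening: 0.498
grip_force: 50.0
```

carry_out([
  [0,0,-0.4],
  [0,0,-0.8],
  [0,0,-1.2],
  [0,0,-1.6],
  [0,0,-2],
], hand=[42,42,42,42,42], twist=[0,0,0,0,0])

```text
t: 16.45
ee_pos: [0.5627, 0.1146, 0.1211]
orientation: [-0.0, 0.124, 0.992, -0.0]
force: [2.0, -4.7, -10.7]
opening: 0.49
grip_force: 50.0
```

carry_out([
  [0,0,-0.4],
  [0,0,-0.8],
  [0,0,-1.2],
  [0,0,-1.6],
  [0,0,-2],
], hand=[42,42,42,42,42], twist=[0,0,0,0,0])

```text
t: 17.08
ee_pos: [0.5626, 0.1146, 0.1231]
orientation: [-0.0, 0.124, 0.992, -0.0]
force: [2.3, -4.0, -10.9]
opening: 0.493
grip_force: 50.0
```

Second click at z ≈ 0.1175.

carry_out([
  [0,0,-0.4],
  [0,0,-0.8],
  [0,0,-1.2],
  [0,0,-1.6],
  [0,0,-2],
], hand=[42,42,42,42,42], twist=[0,0,0,0,0])

```text
t: 17.7
ee_pos: [0.5627, 0.1146, 0.1251]
orientation: [-0.0, 0.124, 0.992, -0.0]
force: [1.5, -3.9, -10.9]
opening: 0.496
grip_force: 50.0
```

carry_out([
  [0,0,-0.4],
  [0,0,-0.8],
  [0,0,-1.2],
  [0,0,-1.6],
  [0,0,-2],
], hand=[42,42,42,42,42], twist=[0,0,0,0,0])

```text
t: 18.32
ee_pos: [0.5626, 0.1146, 0.1271]
orientation: [-0.0, 0.124, 0.992, -0.0]
force: [2.8, -4.9, -10.5]
opening: 0.496
grip_force: 50.0
```

carry_out([
  [0,0,-0.4],
  [0,0,-0.8],
  [0,0,-1.2],
  [0,0,-1.6],
  [0,0,-2],
], hand=[42,42,42,42,42], twist=[0,0,0,0,0])

```text
t: 18.95
ee_pos: [0.5626, 0.1146, 0.1285]
orientation: [-0.0, 0.124, 0.992, -0.0]
force: [4.4, -5.3, -18.5]
opening: 0.497
grip_force: 50.0
```

carry_out([
  [0,0,-0.4],
  [0,0,-0.8],
  [0,0,-1.2],
  [0,0,-1.6],
  [0,0,-2],
], hand=[42,42,42,42,42], twist=[0,0,0,0,0])

```text
t: 19.58
ee_pos: [0.5626, 0.1145, 0.1302]
orientation: [-0.0, 0.124, 0.992, -0.0]
force: [6.2, -3.6, -20.2]
opening: 0.496
grip_force: 50.0
```

carry_out([
  [0,0,-0.4],
  [0,0,-0.8],
  [0,0,-1.2],
  [0,0,-1.6],
  [0,0,-2],
], hand=[42,42,42,42,42], twist=[0,0,0,0,0])

```text
t: 20.2
ee_pos: [0.5626, 0.1146, 0.132]
orientation: [-0.0, 0.124, 0.992, -0.0]
force: [6.7, -4.2, -22.6]
opening: 0.497
grip_force: 50.0
```

carry_out([
  [0,0,-0.4],
  [0,0,-0.8],
  [0,0,-1.2],
  [0,0,-1.6],
  [0,0,-2],
], hand=[42,42,42,42,42], twist=[0,0,0,0,0])

```text
t: 20.82
ee_pos: [0.5626, 0.1146, 0.134]
orientation: [-0.0, 0.124, 0.992, -0.0]
force: [6.3, -4.2, -22.5]
opening: 0.493
grip_force: 50.0
```

carry_out([
  [0,0,-0.3],
  [0,0,-0.6],
  [0,0,-0.9],
  [0,0,-1.2],
  [0,0,-1.5],
], hand=[42,42,42,42,42], twist=[0,0,0,0,0])

```text
t: 21.45
ee_pos: [0.5626, 0.1146, 0.1354]
orientation: [-0.0, 0.124, 0.992, -0.0]
force: [7.1, -3.6, -23.8]
opening: 0.494
grip_force: 50.0
```

carry_out([
  [0,0,-0.3],
  [0,0,-0.6],
  [0,0,-0.9],
  [0,0,-1.2],
  [0,0,-1.5],
], hand=[42,42,42,42,42], twist=[0,0,0,0,0])

```text
t: 22.08
ee_pos: [0.5626, 0.1146, 0.1381]
orientation: [-0.0, 0.124, 0.992, -0.0]
force: [1.8, -4.2, -11.8]
opening: 0.498
grip_force: 50.0
```

Third click at z ≈ 0.137. I raise a little more so the pawl is fully in, then press down in small steps.

carry_out([
  [0,0,-0.3],
  [0,0,-0.6],
  [0,0,-0.9],
  [0,0,-1.2],
  [0,0,-1.2],
], hand=[42,42,42,42,42], twist=[0,0,0,0,0])

```text
t: 22.7
ee_pos: [0.5627, 0.1146, 0.1394]
orientation: [-0.0, 0.124, 0.992, -0.0]
force: [1.1, -4.7, -9.8]
opening: 0.498
grip_force: 50.0
```

carry_out([
  [0,0,0.2],
  [0,0,0.4],
  [0,0,0.6],
  [0,0,0.8],
  [0,0,1],
], hand=[42,42,42,42,42], twist=[0,0,0,0,0])

```text
t: 23.32
ee_pos: [0.5627, 0.1146, 0.1393]
orientation: [0.0, 0.124, 0.992, -0.0]
force: [-3.2, -5.4, 0.3]
opening: 0.494
grip_force: 50.0
```

carry_out([
  [0,0,0.1],
  [0,0,0.2],
  [0,0,0.3],
  [0,0,0.4],
  [0,0,0.5],
], hand=[42,42,42,42,42], twist=[0,0,0,0,0])

```text
t: 23.95
ee_pos: [0.5628, 0.1146, 0.1391]
orientation: [0.0, 0.124, 0.992, 0.0]
force: [-3.0, -5.4, 2.8]
opening: 0.495
grip_force: 50.0
```

carry_out([
  [0,0,0.1],
  [0,0,0.2],
  [0,0,0.3],
  [0,0,0.4],
  [0,0,0.5],
], hand=[42,42,42,42,42], twist=[0,0,0,0,0])

```text
t: 24.58
ee_pos: [0.5628, 0.1146, 0.1387]
orientation: [0.0, 0.124, 0.992, -0.0]
force: [-3.8, -5.4, 3.6]
opening: 0.495
grip_force: 50.0
```

carry_out([
  [0,0,0.1],
  [0,0,0.2],
  [0,0,0.3],
  [0,0,0.4],
  [0,0,0.5],
], hand=[42,42,42,42,42], twist=[0,0,0,0,0])

```text
t: 25.2
ee_pos: [0.5627, 0.1146, 0.1382]
orientation: [0.0, 0.124, 0.992, 0.0]
force: [-2.6, -6.0, 2.6]
opening: 0.496
grip_force: 50.0
```

carry_out([
  [0,0,0.1],
  [0,0,0.2],
  [0,0,0.3],
  [0,0,0.4],
  [0,0,0.5],
], hand=[42,42,42,42,42], twist=[0,0,0,0,0])

```text
t: 25.82
ee_pos: [0.5628, 0.1146, 0.1376]
orientation: [0.0, 0.124, 0.992, -0.0]
force: [-3.3, -5.1, 3.3]
opening: 0.496
grip_force: 50.0
```

carry_out([
  [0,0,0.1],
  [0,0,0.2],
  [0,0,0.3],
  [0,0,0.4],
  [0,0,0.5],
], hand=[42,42,42,42,42], twist=[0,0,0,0,0])

```text
t: 26.45
ee_pos: [0.5627, 0.1146, 0.1371]
orientation: [0.0, 0.124, 0.992, 0.0]
force: [-3.2, -6.6, 3.6]
opening: 0.497
grip_force: 50.0
```

carry_out([
  [0,0,0.1],
  [0,0,0.2],
  [0,0,0.3],
  [0,0,0.4],
  [0,0,0.5],
], hand=[42,42,42,42,42], twist=[0,0,0,0,0])

```text
t: 27.08
ee_pos: [0.5627, 0.1146, 0.1366]
orientation: [0.0, 0.124, 0.992, 0.0]
force: [-4.1, -5.8, 3.7]
opening: 0.495
grip_force: 50.0
```

carry_out([
  [0,0,0.1],
  [0,0,0.2],
  [0,0,0.3],
  [0,0,0.4],
  [0,0,0.5],
], hand=[42,42,42,42,42], twist=[0,0,0,0,0])

```text
t: 27.7
ee_pos: [0.5627, 0.1146, 0.1361]
orientation: [0.0, 0.124, 0.992, -0.0]
force: [-3.7, -6.1, 3.2]
opening: 0.498
grip_force: 50.0
```

carry_out([
  [0,0,0.1],
  [0,0,0.2],
  [0,0,0.3],
  [0,0,0.4],
  [0,0,0.5],
], hand=[42,42,42,42,42], twist=[0,0,0,0,0])

```text
t: 28.32
ee_pos: [0.5627, 0.1146, 0.1356]
orientation: [0.0, 0.124, 0.992, -0.0]
force: [-3.1, -5.7, 1.8]
opening: 0.498
grip_force: 50.0
```

carry_out([
  [0,0,0.1],
  [0,0,0.2],
  [0,0,0.3],
  [0,0,0.4],
  [0,0,0.5],
], hand=[42,42,42,42,42], twist=[0,0,0,0,0])

```text
t: 28.95
ee_pos: [0.5628, 0.1146, 0.1351]
orientation: [0.0, 0.124, 0.992, 0.0]
force: [-3.3, -5.1, 2.0]
opening: 0.495
grip_force: 50.0
```

carry_out([
  [0,0,0.1],
  [0,0,0.2],
  [0,0,0.3],
  [0,0,0.4],
  [0,0,0.5],
], hand=[42,42,42,42,42], twist=[0,0,0,0,0])

```text
t: 29.58
ee_pos: [0.5628, 0.1146, 0.1348]
orientation: [0.0, 0.124, 0.992, 0.0]
force: [-3.5, -5.5, 5.9]
opening: 0.494
grip_force: 50.0
```

carry_out([
  [0,0,0.1],
  [0,0,0.2],
  [0,0,0.3],
  [0,0,0.4],
  [0,0,0.5],
], hand=[42,42,42,42,42], twist=[0,0,0,0,0])

```text
t: 30.2
ee_pos: [0.5628, 0.1146, 0.1346]
orientation: [0.0, 0.124, 0.992, 0.0]
force: [-5.5, -6.2, 7.4]
opening: 0.495
grip_force: 50.0
```

carry_out([
  [0,0,0.2],
  [0,0,0.4],
  [0,0,0.6],
  [0,0,0.6],
], hand=[42,42,42,42], twist=[0,0,0,0])

```text
t: 30.7
ee_pos: [0.5628, 0.1146, 0.1342]
orientation: [0.0, 0.124, 0.992, 0.0]
force: [-5.0, -6.1, 9.4]
opening: 0.492
grip_force: 50.0
```

The notch bears on the pawl at about 7 N. Now I release and lift clear.

carry_out([
  [0,0,-0.3],
  [0,0,-0.3],
  [0,0,-0.3],
  [0,0,-0.3],
  [0,0,-0.3],
], hand=[47,52,60,75,91], twist=[0,0,0,0,0])

```text
t: 31.32
ee_pos: [0.5628, 0.1148, 0.1324]
orientation: [-0.0, 0.124, 0.992, 0.0]
force: [-0.1, 0.6, -0.4]
opening: 0.849
grip_force: 0.0
```

carry_out([
  [0,0,-8],
  [0,0,-20],
  [0,0,-35],
  [0,0,-55],
  [0,0,-70],
], hand=[91,91,91,91,91], twist=[0,0,0,0,0])

```text
t: 31.95
ee_pos: [0.5632, 0.1147, 0.2044]
orientation: [0.001, 0.124, 0.992, 0.0]
force: [-0.8, 0.3, -0.8]
opening: 0.99
grip_force: 0.0
```

```bash
python3 -c "
from m import *
go([.5155,-.06,.2],11.5);print(r.observe()['joint_pos'])
im=r.grab_frame('scene');cv2.imwrite('pics/s2.png',im);a=im[150:290,205:335];cv2.imwrite('pics/s2c.png',cv2.resize(a,None,fx=4.2,fy=4.2,interpolation=2))
"
```

```text
t 31.95 ee [0.5632 0.1147 0.2044] yawy 75.75 dp [   3.3 -181.1    4.2] twist 1.1213 F [-0.8  0.3 -0.8] tilt [-0.001  0.001 -1.   ]
[ 0.1983  0.2848  1.7546  0.      1.1005 -1.1237]
```

View pics/s2c.png

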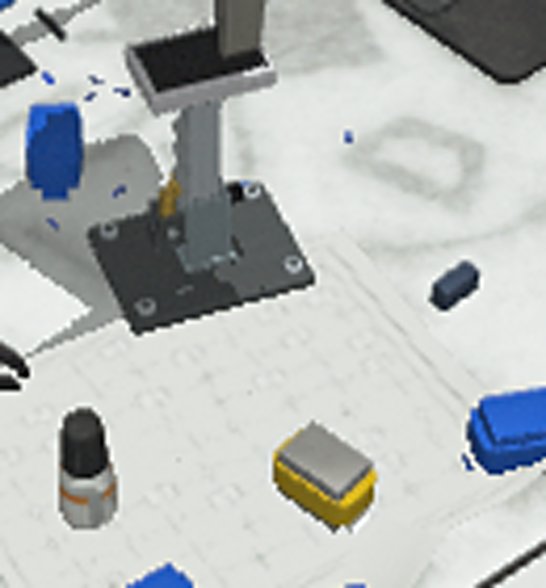

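The column is up, the plate is at crop (200,60) and the pawl at (170,198) is engaged. The transformer is undisturbed at (325,475). Going to it now.

carry_out([
  [0,-30,0],
  [1,-75,0],
  [2,-120,0],
  [3,-160,0],
  [3,-181,0],
], hand=[80,75,70,65,60], twist=[0.18,0.36,0.54,0.72,0.9])

```text
t: 32.62
ee_pos: [0.5145, -0.0617, 0.2027]
orientation: [0.0, 0.546, 0.838, -0.0]
force: [0.9, 0.6, -0.3]
opening: 0.653
grip_force: 0.0
```

```bash
python3 -c "
from m import *
go([.5155,-.06,.1],11.5)"
```

```text
t 32.62 ee [ 0.5145 -0.0617  0.2027] yawy 23.77 dp [  1.2   1.6 102.7] twist 0.2141 F [ 0.9  0.6 -0.3] tilt [-0. -0. -1.]
```

carry_out([
  [1,2,10],
  [1,2,60],
  [1,2,110],
  [1,2,140],
  [1,2,150],
], hand=[60,60,60,60,60], twist=[0.11,0.22,0.22,0.22,0.22])

```text
t: 33.25
ee_pos: [0.5155, -0.0582, 0.051]
orientation: [-0.001, 0.632, 0.775, -0.001]
force: [-1.2, 0.2, 0.2]
opening: 0.655
grip_force: 0.0
```

```bash
python3 -c "
from m import *
go([.5155,-.06,.006],11.5)
im=r.grab_frame('scene');cv2.imwrite('pics/s3.png',im);a=im[210:310,225:345];cv2.imwrite('pics/s3c.png',cv2.resize(a,None,fx=5,fy=5,interpolation=2))
"
```

```text
t 33.25 ee [ 0.5155 -0.0582  0.051 ] yawy 11.57 dp [-1.8 -0.2 45. ] twist 0.0012 F [-1.2  0.2  0.2] tilt [ 0.001 -0.003 -1.   ]
```

View pics/s3c.png

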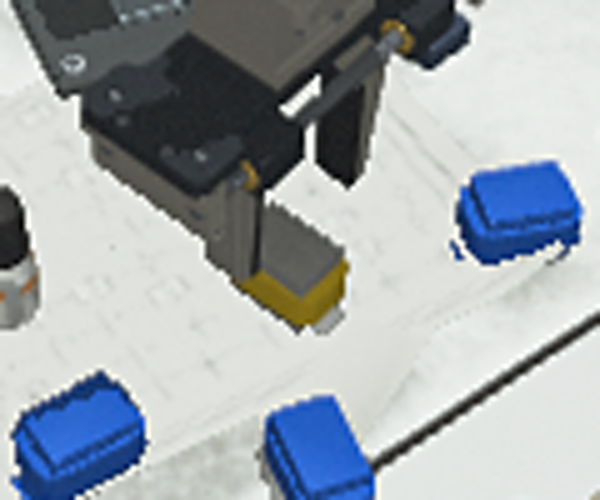

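The fingers straddle the transformer across its 33 mm, with the near finger at crop (235,230) and the far one at (345,140), both clear of it. Descending to grip.

carry_out([
  [-1.5,0,12],
  [-1.5,0,24],
  [-1.5,0,35],
  [-1.5,0,43],
  [-1.5,0,43],
], hand=[60,60,60,60,60], twist=[0,0,0,0,0])

```text
t: 33.92
ee_pos: [0.5165, -0.0597, 0.0089]
orientation: [-0.001, 0.632, 0.775, -0.0]
force: [0.1, 0.3, -0.0]
opening: 0.653
grip_force: 0.0
```

carry_out([
  [0,0,0],
  [0,0,0],
  [0,0,0],
  [0,0,0],
  [0,0,0],
], hand=[45,38,34,31,29], twist=[0,0,0,0,0], squeeze=20)

```text
t: 34.55
ee_pos: [0.5167, -0.0598, 0.0097]
orientation: [-0.0, 0.632, 0.775, -0.0]
force: [-2.8, -0.3, 6.3]
opening: 0.353
grip_force: 20.0
```

carry_out([
  [0,0,0],
  [0,0,0],
  [0,0,0],
], hand=[28,28,28], twist=[0,0,0])

```text
t: 34.92
ee_pos: [0.5167, -0.0598, 0.0097]
orientation: [-0.0, 0.632, 0.775, -0.0]
force: [-2.8, -0.4, 5.5]
opening: 0.356
grip_force: 20.0
```

```bash
python3 -c "
from m import *
go([.5155,-.06,.006],11.5)"
```

```text
t 34.92 ee [ 0.5167 -0.0598  0.0097] yawy 11.58 dp [ 0.1 -1.2  3.7] twist 0.0013 F [-2.8 -0.4  5.5] tilt [ 0.    -0.001 -1.   ]
```

carry_out([
  [0,0,-8],
  [0,0,-35],
  [0,0,-80],
  [0,0,-130],
  [0,0,-170],
], hand=[28,28,28,28,28], twist=[0,0,0,0,0], squeeze=30)

```text
t: 35.55
ee_pos: [0.5173, -0.0597, 0.1818]
orientation: [0.001, 0.632, 0.775, 0.001]
force: [1.0, -0.0, -2.7]
opening: 0.359
grip_force: 30.0
```

carry_out([
  [0,0,-15],
  [0,0,-30],
  [0,0,-30],
  [0,0,-30],
  [0,0,-30],
], hand=[28,28,28,28,28], twist=[-0.16,-0.32,-0.48,-0.64,-0.8])

```text
t: 36.17
ee_pos: [0.5169, -0.0597, 0.2097]
orientation: [0.0, 0.278, 0.961, 0.0]
force: [-0.0, 0.5, -2.1]
opening: 0.355
grip_force: 30.0
```

```bash
python3 -c "
from m import *
go([.5623,.1143,.21],75.75)"
```

```text
t 36.17 ee [ 0.5169 -0.0597  0.2097] yawy 57.71 dp [ 54.6 171.4  -0.2] twist -0.3149 F [-0.   0.5 -2.1] tilt [-0.  0. -1.]
```

carry_out([
  [12,40,0],
  [25,80,0],
  [38,120,0],
  [48,155,0],
  [54,171,0],
], hand=[28,28,28,28,28], twist=[-0.1,-0.2,-0.3,-0.315,-0.315])

```text
t: 36.8
ee_pos: [0.5639, 0.1151, 0.2096]
orientation: [0.0, 0.126, 0.992, 0.0]
force: [-0.6, -0.4, -2.4]
opening: 0.358
grip_force: 30.0
```

carry_out([
  [0,0,5],
  [0,0,12],
  [0,0,20],
  [0,0,20],
], hand=[28,28,28,28], twist=[0,0,0,0])

```text
t: 37.3
ee_pos: [0.5629, 0.1125, 0.1885]
orientation: [-0.001, 0.127, 0.992, -0.0]
force: [-0.1, -0.1, -2.4]
opening: 0.357
grip_force: 30.0
```

```bash
python3 -c "
from m import *
go([.5619,.1147,.169],75.75)
im=r.grab_frame('scene');a=im[120:220,190:310];cv2.imwrite('pics/s4c.png',cv2.resize(a,None,fx=6,fy=6,interpolation=2))
"
```

```text
t 37.3 ee [0.5629 0.1125 0.1885] yawy 75.4 dp [ 1.5  1.9 19.5] twist -0.0061 F [-0.1 -0.1 -2.4] tilt [ 0.002 -0.001 -1.   ]
```

View pics/s4c.png

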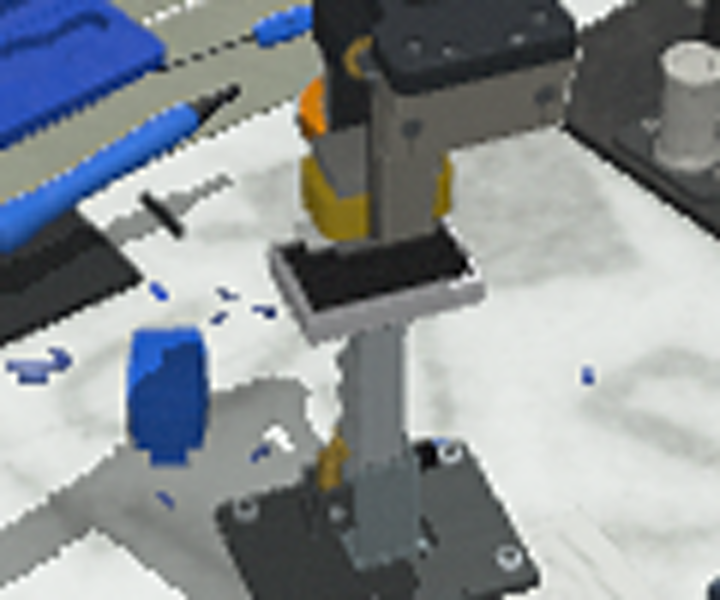

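```bash
python3 -c "
from m import *
c=np.array([.5629,.1125]);u=np.array([.969,-.246]);v=np.array([.246,.969])
for a in(-29,29):
  for b in(-16.5,16.5):
    for z in(.179,.213): print(a,b,z,((px('scene',np.r_[c+u*a/1e3+v*b/1e3,z])-[190,120])*6+2.5).round())
c=np.array([.5619,.1147])
for a in(-35,35):
  for b in(-23,23): print('plate',a,b,((px('scene',np.r_[c+u*a/1e3+v*b/1e3,.159])-[190,120])*6+2.5).round())
"
```

```text
-29 -16.5 0.179 [321. 267.]
-29 -16.5 0.213 [320. 194.]
-29 16.5 0.179 [289. 212.]
-29 16.5 0.213 [287. 139.]
29 -16.5 0.179 [471. 229.]
29 -16.5 0.213 [473. 155.]
29 16.5 0.179 [436. 175.]
29 16.5 0.213 [437. 102.]
plate -35 -23 [307. 322.]
plate -35 23 [263. 245.]
plate 35 -23 [486. 275.]
plate 35 23 [438. 201.]
```

The transformer hangs over the middle of the plate. Its visible ends at 303 and 452 are symmetric about the predicted centre, and the plate corners match the prediction. Lowering it now.

carry_out([
  [1.5,1.9,3],
  [1.5,1.9,7],
  [1.5,1.9,11],
  [1.5,1.9,14],
  [1.5,1.9,14],
], hand=[28,28,28,28,28], twist=[-0.006,-0.006,-0.006,-0.006,-0.006])

```text
t: 37.98
ee_pos: [0.5624, 0.1156, 0.1751]
orientation: [-0.0, 0.124, 0.992, -0.0]
force: [-0.6, -0.1, -2.7]
opening: 0.358
grip_force: 30.0
```

carry_out([
  [0,0,0.3],
  [0,0,0.6],
  [0,0,0.9],
  [0,0,1.2],
  [0,0,1.5],
], hand=[28,28,28,28,28], twist=[0,0,0,0,0])

```text
t: 38.6
ee_pos: [0.5626, 0.1156, 0.174]
orientation: [-0.0, 0.124, 0.992, 0.0]
force: [0.5, 0.2, -2.4]
opening: 0.354
grip_force: 30.0
```

carry_out([
  [0,0,0.2],
  [0,0,0.4],
  [0,0,0.6],
  [0,0,0.8],
  [0,0,1],
], hand=[28,28,28,28,28], twist=[0,0,0,0,0])

```text
t: 39.22
ee_pos: [0.5626, 0.1156, 0.173]
orientation: [-0.0, 0.124, 0.992, -0.0]
force: [-0.3, -0.6, -1.7]
opening: 0.354
grip_force: 30.0
```

```bash
python3 -c "
from m import *
go([.5619,.1147,.169],75.75)"
```

```text
t 39.23 ee [0.5626 0.1156 0.173 ] yawy 75.8 dp [ 0.5 -1.   4. ] twist 0.0009 F [-0.3 -0.6 -1.7] tilt [ 0. -0. -1.]
```

Shift y by -1 mm and keep lowering.

carry_out([
  [0.5,-0.5,0.2],
  [0.5,-1,0.4],
  [0.5,-1,0.6],
  [0.5,-1,0.8],
  [0.5,-1,1],
], hand=[28,28,28,28,28], twist=[0,0,0,0,0])

```text
t: 39.85
ee_pos: [0.5619, 0.1147, 0.172]
orientation: [0.0, 0.124, 0.992, -0.0]
force: [0.8, -0.0, -2.4]
opening: 0.361
grip_force: 30.0
```

carry_out([
  [0,0,0.2],
  [0,0,0.4],
  [0,0,0.6],
  [0,0,0.8],
  [0,0,1],
], hand=[28,28,28,28,28], twist=[0,0,0,0,0])

```text
t: 40.48
ee_pos: [0.5619, 0.1147, 0.171]
orientation: [-0.0, 0.124, 0.992, -0.0]
force: [-0.2, -0.3, -1.8]
opening: 0.36
grip_force: 30.0
```

carry_out([
  [0,0,0.2],
  [0,0,0.4],
  [0,0,0.6],
  [0,0,0.8],
  [0,0,1],
], hand=[28,28,28,28,28], twist=[0,0,0,0,0])

```text
t: 41.1
ee_pos: [0.5619, 0.1147, 0.17]
orientation: [-0.0, 0.124, 0.992, -0.0]
force: [0.2, -1.0, -1.7]
opening: 0.356
grip_force: 30.0
```

carry_out([
  [0,0,0.1],
  [0,0,0.2],
  [0,0,0.3],
  [0,0,0.4],
  [0,0,0.5],
], hand=[28,28,28,28,28], twist=[0,0,0,0,0])

```text
t: 41.72
ee_pos: [0.5619, 0.1147, 0.1695]
orientation: [-0.0, 0.124, 0.992, -0.0]
force: [-0.7, 0.4, -2.4]
opening: 0.354
grip_force: 30.0
```

carry_out([
  [0,0,0.1],
  [0,0,0.2],
  [0,0,0.3],
  [0,0,0.4],
  [0,0,0.5],
], hand=[28,28,28,28,28], twist=[0,0,0,0,0])

```text
t: 42.35
ee_pos: [0.5619, 0.1147, 0.169]
orientation: [0.0, 0.124, 0.992, 0.0]
force: [0.5, 0.2, -1.8]
opening: 0.358
grip_force: 30.0
```

carry_out([
  [0,0,0.1],
  [0,0,0.2],
  [0,0,0.3],
  [0,0,0.4],
  [0,0,0.5],
], hand=[28,28,28,28,28], twist=[0,0,0,0,0])

```text
t: 42.98
ee_pos: [0.5619, 0.1148, 0.1687]
orientation: [0.0, 0.124, 0.992, 0.0]
force: [-1.0, 0.4, 1.6]
opening: 0.356
grip_force: 30.0
```

carry_out([
  [0,0,0],
  [0,0,0],
  [0,0,0],
  [0,0,0],
  [0,0,0],
], hand=[34,37,42,50,60], twist=[0,0,0,0,0], squeeze=5)

```text
t: 43.6
ee_pos: [0.5619, 0.1147, 0.1685]
orientation: [0.0, 0.124, 0.992, -0.0]
force: [-0.2, -0.4, 0.1]
opening: 0.628
grip_force: 0.0
```

carry_out([
  [0,0,-5],
  [0,0,-20],
  [0,0,-40],
  [0,0,-65],
  [0,0,-90],
], hand=[60,60,60,60,60], twist=[0,0,0,0,0])

```text
t: 44.22
ee_pos: [0.562, 0.1148, 0.2605]
orientation: [0.0, 0.124, 0.992, 0.0]
force: [-0.0, -0.2, -1.0]
opening: 0.651
grip_force: 0.0
```

carry_out([
  [30,20,0],
  [70,50,0],
  [110,80,0],
  [140,105,0],
  [160,120,0],
], hand=[60,60,60,60,60], twist=[0,0,0,0,0])

```text
t: 44.85
ee_pos: [0.4353, 0.2718, 0.2598]
orientation: [0.001, 0.123, 0.992, 0.001]
force: [-0.1, 0.7, -0.6]
opening: 0.653
grip_force: 0.0
```

```bash
python3 -c "
from m import *
go([.5619,.1147,.169],75.75)
im=r.grab_frame('scene');a=im[130:230,200:320];b=r.grab_frame('top');cv2.imwrite('pics/t5.png',b);b=b[110:210,190:290]
cv2.imwrite('pics/s5c.png',np.hstack([cv2.resize(a,None,fx=3.6,fy=3.6,interpolation=2),cv2.resize(b,None,fx=3.6,fy=3.6,interpolation=2)]))
"
```

```text
t 44.85 ee [0.4353 0.2718 0.2598] yawy 75.87 dp [-161.  -121.5   90.8] twist 0.0021 F [-0.1  0.7 -0.6] tilt [-0.001  0.001 -1.   ]
```

View pics/s5c.png

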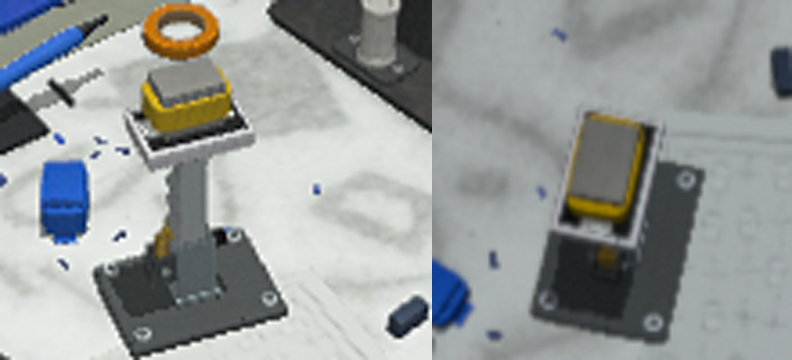

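The scene half shows the transformer upright on the raised plate at (185,100), with the pawl at (160,240) engaged. In the top half the core centre is about (606,158) and the plate corners are (585,108), (663,125), (632,243) and (556,228). I check the centring with these.

```bash
python3 -c "
from m import *
f=lambda p:(np.array(p)-[432,0]+.5)/3.6-.5+[190,110]
print('plate',np.mean([at('top',f(p),.159) for p in[(585,108),(663,125),(632,243),(556,228)]],0))
print('core',np.mean([at('top',f(p),.193) for p in[(584,114),(642,124),(626,204),(569,192)]],0))
"
```

```text
plate [0.5616 0.1129 0.159 ]
core [0.5611 0.1134 0.193 ]
```

Centred within about 1 mm, so I hand the job in.

```bash
python3 -c "
from workcell import r
print(r.sign_off())"
```

```text
the job is handed in; nothing more can be done
None
```

The column went up three clicks and was pressed back until the third notch bore on the pawl at about 7 N (estimated; limit 25 N); the transformer stands upright within about 1 mm of the head plate's centre, and I handed the job in at about 45 s.

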